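# Lay the long board across the drying stand

## Task

A board is to be varnished: of the loose boards on the bench, pick the one that is long enough to bridge the two narrow rails of the drying stand. Lay it flat and square across both rails, in the middle of the stand, so that it sticks out about equally at both ends; set it down rather than drop it, let go, and leave the other boards where they are.

Things in the scene. Friction and masses are not known exactly. Their poses are not given: they have to be found in the camera images.
- long_board: the longest wood board, plain light brown: 222 mm long (own y axis), 50 mm wide (own x), 30 mm thick, about 0.13 to 0.26 kg; it lies flat on the bench. Origin at the centre of its underside, z up. It is best gripped from above across its 50 mm width at mid-length
- mid_board: a wood board too short for the stand: 151 mm long (y), 45 mm wide (x), 22 mm thick, loose, flat on the bench; must be left alone. Origin at the centre of its underside
- short_board: the smallest of the three loose boards: 114 mm long (y), 40 mm wide (x), 18 mm thick, flat on the bench; must be left alone. Origin at the centre of its underside
- stand: drying stand, fixed: plywood base 100 (own x) by 210 (own y) by 12 mm, with two upright wooden rails parallel to its x axis at y = -85 and +85 mm, each 14 mm thick, 90 mm long, flat narrow top 70 mm above the bench; fingers may reach down in the open 156 mm between them. Origin at the centre of the base's underside. A board that bridges the rails lies along the stand's y axis, either way round

How it is judged:
At the end, for the whole second after the job is handed in: The long board rests flat on both rails (underside 66 to 75 mm above the bench, tilt under 4.5 degrees), centred on the stand within 15 mm along the board and 20 mm across it, square within 10 degrees, released and still; the other two boards within 30 mm of their starts (x of long_board in the frame of stand between -0.02 and 0.02 m and y of long_board in the frame of stand between -0.015 and 0.015 m and z of long_board in the frame of stand between 0.066 and 0.075 m and angle between the y axis of long_board and the y axis of stand, either way round below 0.18 rad and angle between long_board's own z axis and vertical below 0.08 rad and linear speed of long_board below 0.02 m/s and distance of each of mid_board, short_board from where it was at the start of the episode below 0.03 m); the robot touches nothing.
It fails at once if the long board is dropped from more than 30 mm above the rails (height (world z) of long_board above 0.1 m and contact force between long_board and anything else below 0.01 N).
It fails at once if one of the other boards is moved by more than 30 mm (distance of any of mid_board, short_board from where it was at the start of the episode above 0.03 m).
It also fails if it takes over 32 s, if anything falls off the work surface, if the arm or the gripper's body presses on something with over 40 N, if the wrist force passes 120 N, or if a joint passes its speed limit or range.

## Robot

A 7-joint arm with a two-finger parallel gripper is mounted at the origin on a cart in front of the work surface, level with it; the furniture and walls round the work are solid. World frame = base frame: x ahead of the robot, y to its left, z up, the work surface at z = 0. Lengths are in m, angles in rad, forces in N, time in s.
With the tool pointing down it reaches from about 0.4 to 0.85 m from the base axis. Payload 4.5 kg.
Tool frame: the origin (TCP) lies on the centre line of the jaws, within the pads' length; the fingertips stand 17 mm ahead of it and the grasp point (between the pads) lies 2 mm behind it; z points along the fingers, y is the line along which they close (so a half turn about z gives the same grasp; the last joint's range is limited). The gripper opens to 85 mm and grips with 20 to 120 N. Pads are 22 mm wide; open, the fingers measure 114 mm over their backs; the gripper's body (76 mm by 85 mm) begins 54 mm behind the grasp point. The pads swing forward as they close: fully open they stand 13 mm farther back than shut.
Start: joints at [1.286, 0.689, -0.195, 1.565, 0.157, 0.902, -0.215], TCP at [0.196, -0.594, 0.248] pointing down, gripper open.
Joint ranges: [-3.01, 3.01], [-0.46, 2.08], [-1.47, 1.51], [0.13, 2.56], [-1, 4.14], [0.04, 2.09], [-2.66, 2.66]. Speed limits (rad/s): [2.57, 2.57, 3.14, 3.14, 3.14, 3.14, 3.14].

## Interface

Orientations are given as a unit quaternion [w, x, y, z].
In Python, from bench import env, eyes gives the robot as it stands.
- The arm moves only by the tool jog_arm, never from a script. Its argument "steps" is a list of rows, each a list of 6 numbers: the shift along the tool's x, y, z in units of 60 mm (1.0 is 60 mm), then the turn, a rotation vector about the tool's x, y, z in units of 8 degrees (1.0 is 8 degrees). In form: [[dx, dy, dz, ax, ay, az], ...]. A call has 1 to 20 rows; each row shifts and turns the commanded pose from where the row before left it, along the tool's axes as they then stand; what a row does not reach is not made up. A row lasts 1/8 s, in which the tool goes at most 62.5 mm and 10.7 degrees, less where a joint would pass 70% of its speed; a pose out of reach is approached as far as the arm can. A call is refused whole if a number of a shift passes 1 or a number of a turn 1, either way. A call with a gripper value outside its range is refused whole. "grip" is the finger opening in mm, from 0 to 85.4, set as the call begins (left out, the last holds). The fingers move at their own pace and stop on an object; "grip_force" is the grip in N (left out, the last holds). Time passes only in rows, so rows that do not move let the fingers close. It gives the time, the measured TCP pose, the force, the opening and the grip force at its end, in the units of the state.
- env.read_state(): the state, without advancing time (a new reading comes with each control period).
- eyes.read_camera(name): name is "scene" or "top" or "wrist"; returns a dict with "color" (400x640x3 uint8, blue, green, red), "fx", "fy", "cx", "cy" (pixels), "origin" and "rotation" of the camera in the world. Camera axes: x right, y down, z forward; pixel columns grow to the right and rows downward; lengths in m; the calibration is good to about 2 mm. A picture is of the moment at which its call begins. There is no depth.
- env.job_done(): hands the job in; it is judged then, once.
The state is a dict: "time_s": time; "joints": joint angles; "qd": joint speeds; "tau": joint torques, N m; "position": TCP position; "tcp_rot": TCP orientation; "contact_force": force on the tool from outside, world axes, zero at the start; "moment": the same for the moment, N m; "gripper_width": opening from 0.0 (shut) to 1.0 (fully open); "grip_force": force on a finger pad.
Only numpy, scipy, OpenCV 4.12 (cv2) and the standard library are available. Lean on these libraries where they do the work, as an engineer would, in place of code of your own. Each camera call takes 0.05 s, during which the arm holds its last target. There are 200 camera calls.

## Working session

There is one attempt and no reset: what is moved stays moved. The work goes in short steps, Python scripts to look and compute and a tool call to move; the robot and the scene stay as the last step left them, time stands still between calls to the robot, and variables do not carry over. Pictures are saved under pics/ and viewed, at most 10 in all, crops included, and the job is handed in when it is done.

Besides the shell and the picture viewer there is one more tool, called after "Request:" in YAML: its name, and indented under it one key for each argument. jog_arm: Moves the arm, as the interface text tells. Its arguments: {"type":"object","properties":{"steps":{"type":"array","items":{"type":"array","items":{"type":"number"}}},"grip":{"type":"number"},"grip_force":{"type":"number"}},"required":["steps"]}

```bash
mkdir -p pics; cat > h.py <<'E'
import numpy as np, cv2, pickle
from bench import env, eyes
def snap(n,tag):
    c=eyes.read_camera(n); cv2.imwrite(f'pics/{tag}.png',c['color']); pickle.dump(c,open(f'pics/{tag}.pkl','wb')); return c
def load(tag): return pickle.load(open(f'pics/{tag}.pkl','rb'))
def ray(c,u,v):
    d=np.array(c['rotation'])@np.array([(u-c['cx'])/c['fx'],(v-c['cy'])/c['fy'],1]); return np.array(c['origin']),d/np.linalg.norm(d)
def onz(c,u,v,z):
    o,d=ray(c,u,v); return o+d*(z-o[2])/d[2]
def tri(obs):
    A=0;b=0;L=[]
    for c,u,v in obs:
        o,d=ray(c,u,v);P=np.eye(3)-np.outer(d,d);A=A+P;b=b+P@o;L.append((P,o))
    x=np.linalg.solve(A,b); return x,[np.linalg.norm(P@(x-o)) for P,o in L]
E
python3 - <<'E'
from h import *
for n in('top','scene'):
    c=snap(n,n+'0'); print(n,c['fx'],np.round(c['origin'],3),np.round(c['rotation'],2).tolist())
s=env.read_state(); print({k:s[k] for k in('time_s','position','tcp_rot','gripper_width','joints')})
E
```

```text
top 510.34223852454056 [0.359 0.022 0.995] [-0.08, 0.73, -0.68, 0.07]
scene 364.43402494682425 [-0.012  0.306  0.622] [0.22, -0.48, 0.78, -0.34]
{'time_s': 0.1, 'position': array([ 0.19568797, -0.59298275,  0.24754659]), 'tcp_rot': array([-8.30845021e-04,  9.87315448e-01,  1.58768632e-01, -1.92224518e-04]), 'gripper_width': 0.9964467017022482, 'joints': array([ 1.28578872,  0.68993119, -0.19454133,  1.56623548,  0.15730581,
        0.90252483, -0.21511657])}
```

View pics/top0.png

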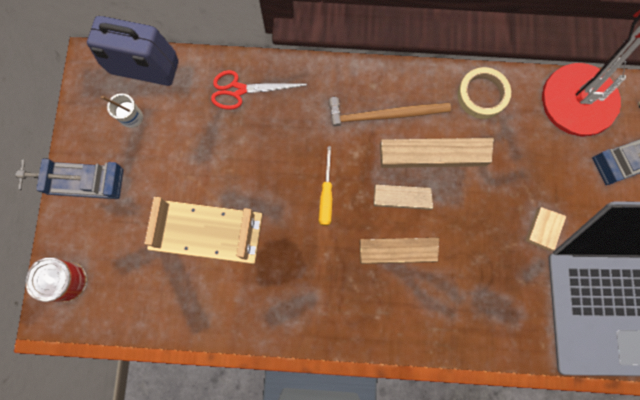

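View pics/scene0.png

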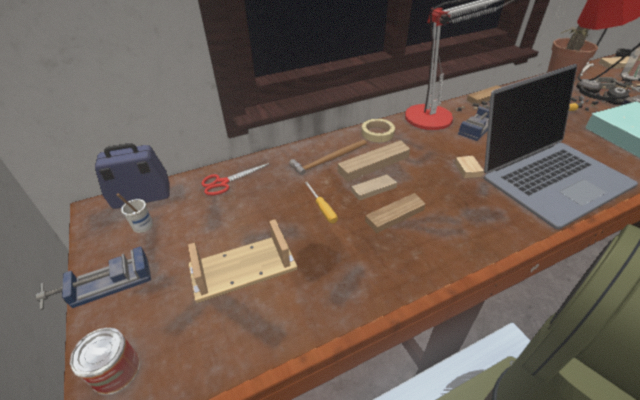

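The top view shows the long board at about (381–493, 138–165) px, the mid board near (400,250), the short board near (404,196) and the stand around (205,230). In the scene view the long board is near (375,157) and the stand near (242,262). I'll enlarge both.

```bash
sed -i 's/^import numpy/from scipy.spatial.transform import Rotation as Ro\nimport numpy/; s/np.array(c\[.rotation.\])@/Ro.from_quat(np.roll(c["rotation"],-1)).as_matrix()@/' h.py
python3 - <<'E'
from h import *
def crop(tag,x,y,w,h):
    return cv2.resize(load(tag)['color'][y:y+h,x:x+w],None,fx=5,fy=5,interpolation=cv2.INTER_CUBIC)
cv2.imwrite('pics/ct.png',np.vstack([crop('top0',370,125,140,50),crop('top0',135,190,140,70)]))
cv2.imwrite('pics/cs.png',np.vstack([crop('scene0',320,130,120,50),crop('scene0',180,217,120,70)]))
c=load('top0'); print(onz(c,437,150,.03),onz(c,205,230,.0))
E
```

```text
[ 0.67809343 -0.19282731  0.03      ] [0.49469359 0.25360602 0.        ]
```

View pics/ct.png

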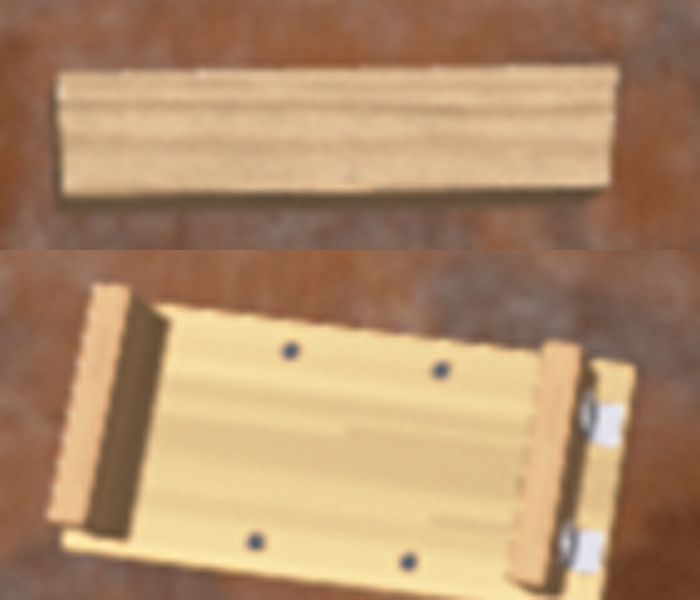

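View pics/cs.png

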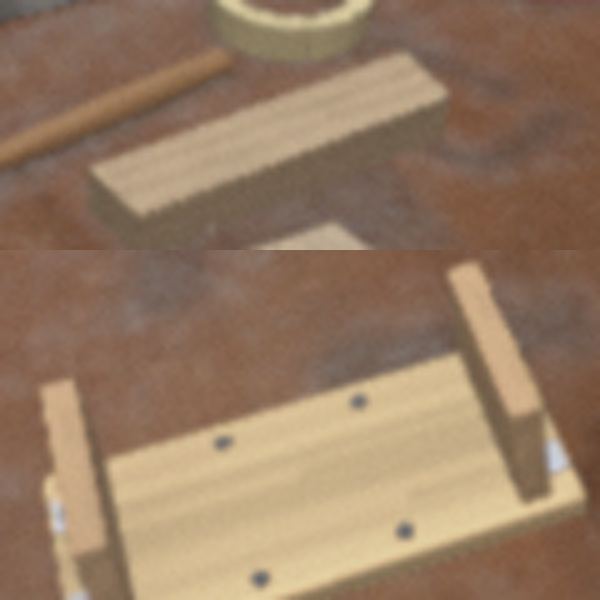

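The crops show clean top-face corners of the long board and the rails in both views, so I'll triangulate them.

```bash
python3 - <<'E'
from h import *
t,s=load('top0'),load('scene0')
P={'board':([(58,72),(618,66),(608,187),(63,195)],[(90,170),(405,53),(447,95),(143,215)],0),
'L':([(95,285),(130,287),(85,525),(50,520)],[(42,385),(74,380),(103,545),(75,555)],1),
'R':([(545,342),(581,345),(548,586),(510,578)],[(448,268),(480,262),(543,405),(512,416)],1)}
O={0:((370,125,0),(320,130,0)),1:((135,190,250),(180,217,250))}
M={}
for k,(a,b,o) in P.items():
    (tx,ty,to),(sx,sy,so)=O[o]; X=[]
    for p,q in zip(a,b):
        x,r=tri([(t,tx+p[0]/5-.4,ty+(p[1]-to)/5-.4),(s,sx+q[0]/5-.4,sy+(q[1]-so)/5-.4)]);X.append(x);print(k,x.round(4),np.round(r,4))
    X=np.array(X); M[k]=X.mean(0); print(k,'mean',M[k].round(4),'len',np.linalg.norm(X[0]-X[1]),np.linalg.norm(X[3]-X[2]),np.linalg.norm(X[0]-X[3]))
    e=(X[1]+X[2]-X[0]-X[3]); n=(X[0]+X[1]-X[2]-X[3]); print(' ang long',np.degrees(np.arctan2(e[1],e[0])),'ang far',np.degrees(np.arctan2(n[1],n[0])))
    # top camera only at nominal height
    Z={'board':.03}.get(k,.07); T=np.array([onz(t,tx+p[0]/5-.4,ty+(p[1]-to)/5-.4,Z) for p in a]); M[k+'t']=T.mean(0); print(' toponly',T.mean(0).round(4))
    e=(T[1]+T[2]-T[0]-T[3]); n=(T[0]+T[1]-T[2]-T[3]); print(' ang',np.degrees(np.arctan2(e[1],e[0])),np.degrees(np.arctan2(n[1],n[0])))
for q in('','t'):
    d=M['R'+q]-M['L'+q]; print('stand',(M['L'+q]+M['R'+q])/2,np.degrees(np.arctan2(d[1],d[0])),np.linalg.norm(d))
st=env.read_state(); print(Ro.from_quat(np.roll(st['tcp_rot'],-1)).as_matrix().round(4))
E
```

```text
board [ 0.6946 -0.082   0.0289] [0.0005 0.0005]
board [ 0.7115 -0.3025  0.029 ] [0.0014 0.0014]
board [ 0.6613 -0.2967  0.0313] [0.0024 0.0024]
board [ 0.643  -0.0858  0.0322] [0.0002 0.0002]
board mean [ 0.6776 -0.1918  0.0303] len 0.2210630245638437 0.21173316634611541 0.051826303701384115
 ang long -85.32856328173854 ang far -1.1096337812485697
 toponly [ 0.677  -0.1927  0.03  ]
 ang -85.64337261719882 -0.16569418271029587
L [0.5411 0.3392 0.0728] [0.0006 0.0006]
L [0.5419 0.3273 0.069 ] [0.0006 0.0006]
L [0.4529 0.3333 0.0705] [0.0018 0.0018]
L [0.4533 0.3448 0.0711] [0.0005 0.0005]
L mean [0.4973 0.3361 0.0709] len 0.012499997750989544 0.011458640741462417 0.0880328328442604
 ang long -89.10167087720689 ang far -3.7633799644270294
 toponly [0.4971 0.3356 0.07  ]
 ang -92.0550578868484 -3.3683421391397252
R [0.5305 0.1707 0.0723] [0.0006 0.0006]
R [0.5303 0.1571 0.0701] [0. 0.]
R [0.4416 0.1624 0.0715] [0.0017 0.0017]
R [0.4433 0.1758 0.0703] [0.0009 0.0009]
R mean [0.4864 0.1665 0.071 ] len 0.013772250222146627 0.013615907032833437 0.08733488260324723
 ang long -93.9192581655019 ang far -3.3741912572311574
 toponly [0.4862 0.166  0.07  ]
 ang -94.77053316073253 -2.772051609067202
stand [0.49186139 0.2513256  0.07095018] -93.67722930834002 0.16997986203583135
stand [0.4916416  0.25076193 0.07      ] -93.69490020781835 0.1699729588616583
[[ 9.496e-01  3.135e-01 -6.000e-04]
 [ 3.135e-01 -9.496e-01  1.600e-03]
 [-1.000e-04 -1.700e-03 -1.000e+00]]
```

Triangulation gives the long board at about (0.677, −0.192) with its top at 0.030 and its long axis at −85.5°. The stand is centred at (0.492, 0.251) with rail tops at 0.071 and its axis at −93.7°. I'll move off to the side of the laptop first, then turn the tool.

Request:
jog_arm:
  steps:
    - [0.41,-0.42,-0.05,0,0,0]
    - [0.41,-0.42,-0.05,0,0,0]
    - [0.41,-0.42,-0.05,0,0,0]
    - [0.41,-0.42,-0.05,0,0,0]
    - [0.41,-0.42,-0.05,0,0,0]
    - [0.41,-0.42,-0.05,0,0,0]
    - [0.41,-0.42,-0.05,0,0,0]
    - [0.41,-0.42,-0.05,0,0,0]
    - [0.41,-0.42,-0.05,0,0,0]
    - [0.41,-0.42,-0.05,0,0,0]
    - [0,0,0,0,0,-0.95]
    - [0,0,0,0,0,-0.95]
    - [0,0,0,0,0,-0.95]
    - [0,0,0,0,0,-0.95]
    - [0,0,0,0,0,-0.95]
    - [0,0,0,0,0,-0.95]
    - [0,0,0,0,0,-0.95]
    - [0,0,0,0,0,-0.95]
    - [0,0,0,0,0,-0.95]
    - [0,0,0,0,0,-0.95]
  grip: 70

```text
time_s: 2.6
position: [0.3502, -0.277, 0.2781]
tcp_rot: [-0.0, 0.679, 0.734, -0.0]
contact_force: [-0.4, 0.3, -0.3]
gripper_width: 0.816
grip_force: 0.0
```

```bash
cat >> h.py <<'E'
def go(p,ya):
    s=env.read_state();R=Ro.from_quat(np.roll(s['tcp_rot'],-1)).as_matrix();x=np.array(s['position'])
    y=np.array([np.cos(np.radians(ya)),np.sin(np.radians(ya)),0]);z=np.array([0,0,-1.]);T=np.c_[np.cross(y,z),y,z]
    print('t',s['time_s'],'pos',x.round(4),'yaw',np.degrees(np.arctan2(R[1,1],R[0,1])).round(2),'grip',s['gripper_width'],s['grip_force'],'F',np.round(s['contact_force'],1),'j',np.round(s['joints'],2))
    print('shift',(R.T@(np.array(p)-x)/.06).round(3),'turn',(np.degrees(Ro.from_matrix(R.T@T).as_rotvec())/8).round(3))
E
python3 -c "
from h import *
go([.677,-.192,.13],4.4)"
```

```text
t 2.6 pos [ 0.3502 -0.277   0.2781] yaw 4.51 grip 0.8157293297542415 0.0 F [-0.4  0.3 -0.3] j [ 0.96  0.46 -0.59  2.03  0.37  0.76  0.23]
shift [0.983 5.542 2.465] turn [-0.004 -0.002  0.014]
```

Request:
jog_arm:
  steps:
    - [0.1,0.554,0.25,0,0,0]
    - [0.1,0.554,0.25,0,0,0]
    - [0.1,0.554,0.25,0,0,0]
    - [0.1,0.554,0.25,0,0,0]
    - [0.1,0.554,0.25,0,0,0]
    - [0.1,0.554,0.25,0,0,0]
    - [0.1,0.554,0.25,0,0,0]
    - [0.1,0.554,0.25,0,0,0]
    - [0.1,0.554,0.25,0,0,0]
    - [0.1,0.554,0.25,0,0,0]
    - [0,0,0,0,0,0]
    - [0,0,0,0,0,0]

```text
time_s: 4.1
position: [0.6766, -0.193, 0.1279]
tcp_rot: [-0.0, 0.68, 0.733, -0.001]
contact_force: [-0.5, -0.7, 0.2]
gripper_width: 0.816
grip_force: 0.0
```

```bash
python3 -c "
from h import *
go([.677,-.192,.024],4.4)
snap('wrist','w1')"
```

```text
t 4.1 pos [ 0.6766 -0.193   0.1279] yaw 4.26 grip 0.8156328594095785 0.0 F [-0.5 -0.7  0.2] j [ 0.42  0.96 -0.45  1.38  0.47  0.9  -0.07]
shift [0.017 0.011 1.732] turn [-0.012  0.003 -0.018]
```

View pics/w1.png

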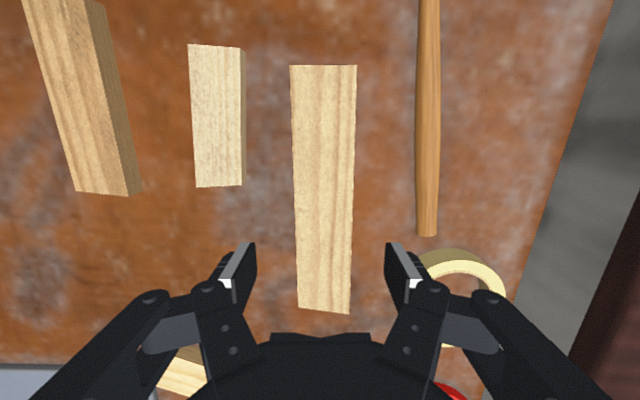

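The wrist view shows the long board between the fingers, with corners at (290,65), (357,65), (350,314) and (298,306). I'll check its position with these.

```bash
python3 -c "
from h import *
w=load('w1');X=np.array([onz(w,u,v,.03) for u,v in[(290,65),(357,65),(350,314),(298,306)]]);print(X.round(4),X.mean(0),np.round(w['origin'],3))
e=X[2]+X[3]-X[0]-X[1];print(np.degrees(np.arctan2(e[1],e[0])))"
```

```text
[[ 0.6454 -0.0852  0.03  ]
 [ 0.6947 -0.0816  0.03  ]
 [ 0.7129 -0.3025  0.03  ]
 [ 0.6618 -0.2969  0.03  ]] [ 0.6787227  -0.19156044  0.03      ] [ 0.67  -0.117  0.254]
-85.42063419725955
```

All three views agree, so I'll descend and grip.

Request:
jog_arm:
  steps:
    - [0.0,0.01,0.4,0,0,0]
    - [0,0.01,0.4,0,0,0]
    - [0,0,0.4,0,0,0]
    - [0,0,0.3,0,0,0]
    - [0,0,0.2,0,0,0]
    - [0,0,0,0,0,0]
    - [0,0,0,0,0,0]

```text
time_s: 5.03
position: [0.6795, -0.1925, 0.027]
tcp_rot: [0.001, 0.68, 0.733, 0.0]
contact_force: [-0.3, -0.4, 0.7]
gripper_width: 0.82
grip_force: 0.0
```

Request:
jog_arm:
  steps:
    - [0,0,0,0,0,0]
    - [0,0,0,0,0,0]
    - [0,0,0,0,0,0]
    - [0,0,0,0,0,0]
    - [0,0,0,0,0,0]
    - [0,0,0,0,0,0]
    - [0,0,0,0,0,0]
  grip: 35
  grip_force: 60

```text
time_s: 5.9
position: [0.6797, -0.1926, 0.0276]
tcp_rot: [0.001, 0.68, 0.733, 0.001]
contact_force: [-0.5, -0.2, 6.3]
gripper_width: 0.57
grip_force: 65.4
```

Request:
jog_arm:
  steps:
    - [0,0,-0.2,0,0,0]
    - [0,0,-0.4,0,0,0]
    - [0,0,-0.5,0,0,0]
    - [0,0,-0.5,0,0,0]
    - [0,0,-0.4,0,0,0]
    - [0,0,-0.2,0,0,0]
    - [0,0,0,0,0,0]

```text
time_s: 6.78
position: [0.6792, -0.1925, 0.1596]
tcp_rot: [0.001, 0.68, 0.733, 0.001]
contact_force: [0.1, -1.1, -2.6]
gripper_width: 0.57
grip_force: 64.5
```

```bash
python3 -c "
from h import *
go([.492,.251,.16],-3.7)"
```

```text
t 6.775 pos [ 0.6792 -0.1925  0.1596] yaw 4.26 grip 0.5704468146431888 64.50793147087097 F [ 0.1 -1.1 -2.6] j [ 0.43  0.93 -0.46  1.36  0.45  0.95 -0.06]
shift [ 7.604 -2.562 -0.016] turn [0.014 0.004 0.996]
```

Request:
jog_arm:
  steps:
    - [0.2,-0.06,0,0,0,0]
    - [0.4,-0.14,0,0,0,0]
    - [0.5,-0.17,0,0,0,0]
    - [0.54,-0.18,0,0,0,0]
    - [0.54,-0.18,0,0,0,0]
    - [0.54,-0.18,0,0,0,0]
    - [0.54,-0.18,0,0,0,0]
    - [0.54,-0.18,0,0,0,0]
    - [0.54,-0.18,0,0,0,0]
    - [0.54,-0.18,0,0,0,0]
    - [0.54,-0.18,0,0,0,0]
    - [0.54,-0.18,0,0,0,0]
    - [0.54,-0.18,0,0,0,0]
    - [0.5,-0.17,0,0,0,0]
    - [0.4,-0.14,0,0,0,0]
    - [0.2,-0.06,0,0,0,0.3]
    - [0.04,-0.02,0,0,0,0.4]
    - [0,0,0,0,0,0.3]
    - [0,0,0,0,0,0]
    - [0,0,0,0,0,0]

```text
time_s: 9.28
position: [0.4915, 0.2529, 0.1581]
tcp_rot: [0.0, 0.73, 0.684, -0.0]
contact_force: [-0.1, 0.8, -2.5]
gripper_width: 0.566
grip_force: 64.5
```

```bash
python3 -c "
from h import *
go([.492,.251,.11],-3.7)
snap('wrist','w2');a=snap('top','t2')['color'];b=snap('scene','s2')['color']
z=lambda i,x,y:cv2.resize(i[y:y+140,x:x+200],None,fx=4,fy=4,interpolation=cv2.INTER_CUBIC)
cv2.imwrite('pics/c2.png',cv2.resize(np.vstack([z(a,110,150),z(b,150,150)]),(428,600)))"
```

```text
t 9.275 pos [0.4915 0.2529 0.1581] yaw -3.73 grip 0.5657830772604369 64.46936130523682 F [-0.1  0.8 -2.5] j [-0.37  0.74 -0.31  1.87  0.38  0.6  -0.99]
shift [-0.031  0.011  0.801] turn [-0.002  0.003 -0.003]
```

View pics/w2.png

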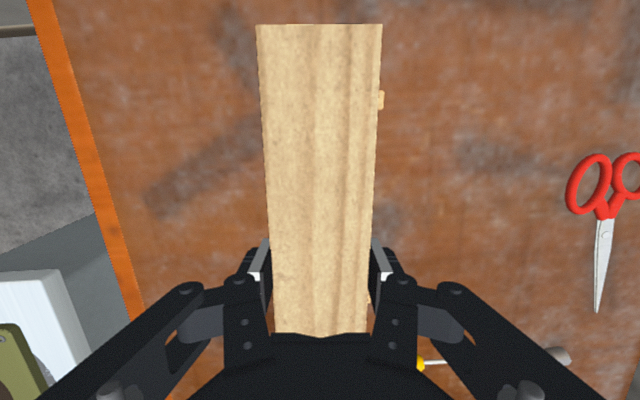

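The board is held level and along the stand, and the rail's far tip just shows at (384,92–108). I'll check that rail tip and the board's end numerically.

```bash
python3 -c "
from h import *
w=load('w2')
print(onz(w,384,91,.07),onz(w,384,108,.07),'expected rail end ~(.5415,.340/.327)')
X=np.array([onz(w,u,v,.1605) for u,v in[(256,24),(382,24)]]);m=X.mean(0);print(X,m, m[:2]-.111*np.array([np.cos(np.radians(86.1)),np.sin(np.radians(86.1))]))"
```

```text
[0.54272342 0.34075594 0.07      ] [0.54275386 0.32900791 0.07      ] expected rail end ~(.5415,.340/.327)
[[0.47258013 0.36387076 0.1605    ]
 [0.52188784 0.36060585 0.1605    ]] [0.49723399 0.3622383  0.1605    ] [0.48968429 0.25149535]
```

View pics/c2.png

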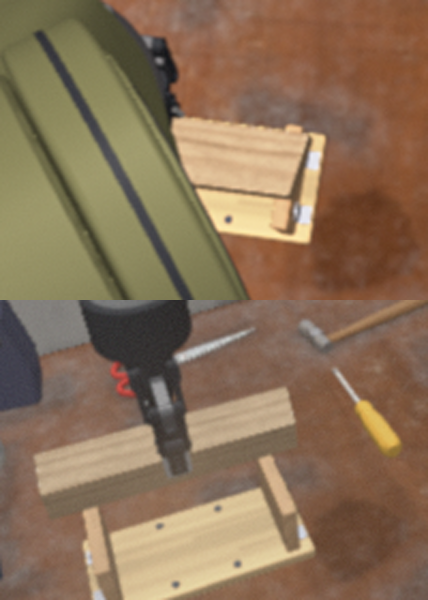

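The top and scene crops show the board level above the stand, square to it and centred. Wrist measurements agree with the first stand estimate to about 2 mm, so I'll lower it, slowly at the end.

Request:
jog_arm:
  steps:
    - [0,0,0.2,0,0,0]
    - [0,0,0.3,0,0,0]
    - [0,0,0.25,0,0,0]
    - [0,0,0.12,0,0,0]
    - [0,0,0,0,0,0]
    - [0,0,0.03,0,0,0]
    - [0,0,0.03,0,0,0]
    - [0,0,0,0,0,0]
    - [0,0,0,0,0,0]

```text
time_s: 10.55
position: [0.4917, 0.2534, 0.1026]
tcp_rot: [0.0, 0.73, 0.684, 0.0]
contact_force: [-0.4, 1.1, -1.2]
gripper_width: 0.567
grip_force: 64.5
```

Request:
jog_arm:
  steps:
    - [0,0,0.02,0,0,0]
    - [0,0,0.02,0,0,0]
    - [0,0,0.02,0,0,0]
    - [0,0,0,0,0,0]
    - [0,0,0,0,0,0]

```text
time_s: 11.18
position: [0.4915, 0.2533, 0.0988]
tcp_rot: [0.0, 0.73, 0.684, -0.0]
contact_force: [-0.4, 0.2, -2.2]
gripper_width: 0.569
grip_force: 64.5
```

Request:
jog_arm:
  steps:
    - [0,0,0.02,0,0,0]
    - [0,0,0.02,0,0,0]
    - [0,0,0,0,0,0]
    - [0,0,0,0,0,0]

```text
time_s: 11.68
position: [0.4916, 0.2533, 0.0975]
tcp_rot: [0.0, 0.73, 0.684, 0.0]
contact_force: [-2.6, -1.4, 8.3]
gripper_width: 0.567
grip_force: 65.5
```

Contact is made at +8 N, so the board is seated. I'll open gently and retreat.

Request:
jog_arm:
  steps:
    - [0,0,0,0,0,0]
    - [0,0,0,0,0,0]
    - [0,0,0,0,0,0]
    - [0,0,0,0,0,0]
    - [0,0,0,0,0,0]
    - [0,0,-0.1,0,0,0]
    - [0,0,-0.3,0,0,0]
    - [0,0,-0.5,0,0,0]
    - [0,0,-0.6,0,0,0]
    - [0,0,-0.6,0,0,0]
    - [0,0,0,0,0,0]
    - [0,0,0,0,0,0]
  grip: 72

```text
time_s: 13.18
position: [0.4913, 0.2529, 0.2223]
tcp_rot: [0.0, 0.73, 0.684, -0.0]
contact_force: [-1.4, -0.5, -0.5]
gripper_width: 0.843
grip_force: 0.0
```

```bash
python3 -c "
from h import *
go([.492,.251,.22],-3.7)
w=snap('wrist','w3')['color'];b=snap('scene','s3')['color']
z=cv2.resize(b[190:310,150:310],(640,480),interpolation=cv2.INTER_CUBIC)
cv2.imwrite('pics/c3.png',cv2.resize(np.vstack([w,z]),(436,600)))"
```

```text
t 13.175 pos [0.4913 0.2529 0.2223] yaw -3.74 grip 0.8433095548705101 0.0 F [-1.4 -0.5 -0.5] j [-0.34  0.64 -0.37  1.81  0.32  0.75 -0.94]
shift [-0.031  0.014  0.038] turn [-0.003  0.005 -0.005]
```

View pics/c3.png

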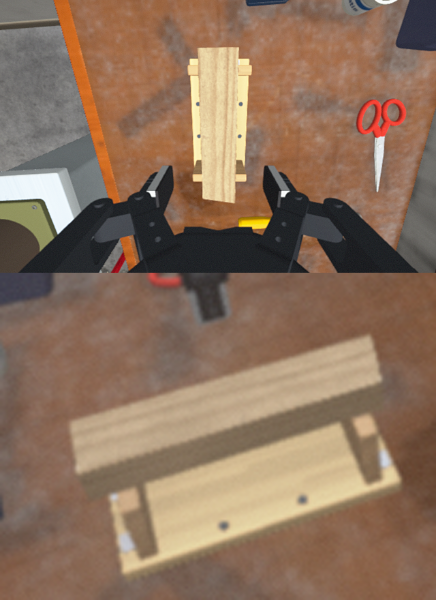

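The board rests flat on both rails, clear of the gripper. I'll do a numeric check before handing in.

```bash
python3 -c "
from h import *
w=load('w3');k=1.467
X=np.array([onz(w,u*k,v*k,.1) for u,v in[(198,47),(240,47),(236,202.5),(202,198)]]);m=X.mean(0)
e=X[0]+X[1]-X[2]-X[3];a=np.arctan2(e[1],e[0]);print(X.round(4),m,np.degrees(a))
s=np.radians(86.3);d=(m-[.492,.251,.1])[:2];print('along',d@[np.cos(s),np.sin(s)],'across',d@[np.sin(s),-np.cos(s)])"
```

```text
[[0.4733 0.3646 0.1   ]
 [0.5238 0.3612 0.1   ]
 [0.5106 0.1405 0.1   ]
 [0.4586 0.1521 0.1   ]] [0.49158899 0.2545946  0.1       ] 86.31377077123497
along 0.0035605849569847496 across -0.0006421261961406918
```

```bash
python3 -c "
from h import *
print(env.job_done())"
```

```text
the job is handed in; nothing more can be done
None
```

The long board lies flat and square across both rails, about 4 mm off centre along its length by my last measurement. It was set down and released, the other two boards were never handled, and the job was handed in at about 13 s; no verdict came back.

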